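# Rock a mirror's locating block out of its sprung nest

### The job

The mirror mount stands on a locating block that sits tight in the nest of a loose steel base plate, gripped at both ends by spring plungers. Hold the mount by the sides of its square head and rock it side to side, one end of the block up and then the other, until the block works free; a straight pull tends to bring the base plate up with it, and the plate must not be picked up off the table. Finish still holding the block in the gripper, level and straight above its nest, just clear of it (a finger's breadth or two above the end cheeks); leave the lens post, the screw tray and the hex driver alone.

Things in the scene. Friction and masses are not known exactly. Their poses are not given: they have to be found in the camera images.
- mirror_block: Aluminium locating block, 48 mm in x, 60 mm in y (its length), 34 mm high; origin at the centre of its underside, z up. Screwed on top is a mirror mount, about 0.6 kg together: round pillar 32 mm across on the block's axis, z = 34 to 84, then a square black head, z = 86 to 132, x = -5 to 21, y = -23 to 23, with knobs behind it to x = 42.
- mount_head (a point): Centre of the mount's square head, 109 mm above the block's underside (x = 8, y = 0, z = 109 in the block's frame), 23 mm under the head's top; axes as the block's. The head's two flat y sides, 46 mm apart, are the place to grip: nothing stands beside or above them.
- block_end_left (a point): Middle of the bottom edge of the block's +y end (30 mm from its origin, at the level of its underside).
- block_end_right (a point): Middle of the bottom edge of the block's -y end (30 mm from its origin, at the level of its underside).
- base_plate: Steel base plate, 90 mm in x, 220 mm in y, 10 mm thick, about 1.6 kg, standing loose on the table (it can slide, tip and be lifted). Origin at the centre of its underside, z up, y along its length. The nest is at its centre; the block starts seated in it with its axes parallel to the plate's.
- lens_post: Bystander: lens in a black ring mount on a post, 32 x 45 x 116 mm, origin under its centre. Not to be moved.
- screw_tray: Bystander: low open tray with screws, 70 x 110 x 25 mm, origin under its centre. Not to be moved.
- hex_driver: Bystander: lying hex driver with a dark grip, 26 x 167 x 28 mm, origin under its centre. Not to be moved.
- nest (a point): Centre of the nest's floor, the plate's top; the seated block's origin is here. Side rails along y, 12 mm high, stand 0.75 mm clear of the block's x faces. Cheeks 20 mm high (tops 30 mm above the table) at y = +-32 to +-46 stand 2 mm clear of its ends, so that in the nest it can lean about 0.1 rad along y, in the y-z plane.
- plunger_nose (a point): Tip of the round-nosed spring plunger in the +y cheek, 10 mm above the nest's floor; the -y cheek has the same. Each presses the block's end face with about 17 N; the friction (about 10 N an end) resists lifting and keeps a raised end up. Both ends together hold the plate's weight or more. An end is free when its bottom edge is 13 mm above the nest's floor.
Things that resemble listed ones, but are neither listed nor needed, are in the scene too. Leave any yellow look-alike of the mirror_block alone.

How it is judged (in metres and radians):
On the way, in this order (a step that is already met when the one before it is completed fails the run):
1. the block is leaned to one side in its nest: one end clearly up, the other still low between the cheeks (angle between the z axis of mirror_block and the z axis of base_plate, either way round above 0.045 rad and z of any of block_end_left, block_end_right in the frame of base_plate below 0.0135 m), for 0.1 s.
2. the other end has been worked up too, the block still between the cheeks (z of each of block_end_left, block_end_right in the frame of base_plate above 0.0145 m and z of mirror_block in the frame of base_plate below 0.03 m), for 0.05 s.
At the end, for the whole second after the job is handed in: The gripper holds the mirror block still, level (0.12 rad), untouched by the plate, its underside 3 to 50 mm above the tops of the end cheeks (33 to 80 mm above the plate's underside) and within 20 mm sideways of its nest; the plate lies flat on the table (z of mirror_block in the frame of base_plate between 0.033 and 0.08 m and horizontal distance between mirror_block and base_plate below 0.02 m and angle between mirror_block's own z axis and vertical below 0.12 rad and contact force between mirror_block and the fingers above 2 N and contact force between mirror_block and base_plate below 0.1 N and linear speed of mirror_block below 0.03 m/s and height (world z) of base_plate below 0.0025 m and angle between base_plate's own z axis and vertical below 0.02 rad); the arm keeps its last pose, push and grip.
It fails at once if the base plate is picked up off the table (its centre rises 10 mm) (height (world z) of base_plate above 0.01 m).
It fails at once if the lens post is moved more than 25 mm or tipped (distance of lens_post from where it was at the start of the episode above 0.025 m or angle between lens_post's own z axis and vertical above 0.3 rad).
It fails at once if the screw tray or the hex driver is moved more than 25 mm (distance of any of screw_tray, hex_driver from where it was at the start of the episode above 0.025 m).
It also fails if it takes over 45 s, if anything falls off the work surface, if the arm or the gripper's body presses on something with over 40 N, if the wrist force passes 120 N, or if a joint passes its speed limit or range.

### The arm

A 6-joint arm with a two-finger parallel gripper is mounted at the origin on a cart in front of the work surface, level with it; the furniture and walls round the work are solid. World frame = base frame: x ahead of the robot, y to its left, z up, the work surface at z = 0. Lengths are in mm, angles in rad, forces in N, time in s.
With the tool pointing down it reaches from about 350 to 775 mm from the base axis. Payload 5.5 kg.
Tool frame: the origin (TCP) lies midway between the tips of the shut fingers; the grasp point (between the pads) lies 19 mm behind it; x points along the fingers, y is the direction in which the jaws open and shut, and the axes are right-handed (so a half turn about x gives the same grasp; the last joint's range is limited). The gripper opens to 85 mm and grips with 20 to 120 N. Pads are 22 mm wide; open, the fingers measure 114 mm over their backs; the gripper's body (76 mm by 85 mm) begins 54 mm behind the grasp point. The pads swing forward as they close: fully open they stand 13 mm farther back than shut.
Start: joints at [1.145, 0.313, 0.046, 1.304, 0, 1.431], TCP at [162.131, 551.711, 231.323] pointing down, gripper open.
Joint ranges: [-2.76, 2.76], [-0.86, 1.69], [-1.03, 1.26], [-2.2, 2.34], [-1.47, 1.5], [-3.14, 3.14]. Speed limits (rad/s): [2.57, 2.57, 3.14, 3.14, 3.14, 3.14].

### API

Orientations are given as [roll, pitch, yaw] about the fixed x, y, z axes, in that order (R = Rz(yaw) Ry(pitch) Rx(roll)).
In Python, from workcell import ctrl gives the robot as it stands.
- The arm moves only by the tool move_arm, never from a script. Its argument "steps" is a list that holds one entry, the list of rows, each a list of 7 numbers: the shift along the tool's x, y, z in m, then the turn, a rotation vector about the tool's x, y, z in degrees, then the opening, from 0 (shut) to 1 (fully open). In form: [[[x, y, z, wx, wy, wz, jaw], ...]]. A call has 1 to 8 rows; each row shifts and turns the pose as measured when the row begins, along the tool's axes as they then stand; what a row does not reach is not made up. A row lasts 1/12 s, in which the tool goes at most 41.7 mm and 7.16 degrees, less where a joint would pass 70% of its speed; a pose out of reach is approached as far as the arm can. A call with a gripper value outside its range is refused whole. The fingers move at their own pace and stop on an object; the grip force is fixed at half the most. Time passes only in rows, so rows that do not move let the fingers close. It gives the time, the measured TCP pose, the force and the opening at its end, in the units of the state.
- ctrl.observe(): the state, without advancing time (a new reading comes with each control period).
- ctrl.snapshot(name): name is "scene" or "top"; returns the picture (384x512x3 uint8, red, green, blue); there is no depth.
- ctrl.calibration(name): a dict with "intrinsics" (3x3 intrinsics, pixels), "k1" (the pictures are not rectified: a ray, as slopes to the right and down, at radius r is drawn at 1 + k1 r^2 times it, then the intrinsics apply), "eye" and "attitude" of the camera in the world. Camera axes: x right, y down, z forward; pixel columns grow to the right and rows downward; lengths in mm; the calibration is good to about 2 mm. A picture is of the moment at which its call begins. calibration takes no time and is no camera call.
- ctrl.job_done(): hands the job in, once; it reports no verdict.
Trained networks look in the newest picture that a camera, given by its name, has taken for a name from the list of things; names that differ only in an ending like _2 or _b are one class to them, and where a whole thing is asked for, a point or a joint stands for the part that bears it (a point fixed in the world has none). Each returns a list of dicts, best first, with "p" (0 to 1); they miss things now and then, are a little off and sometimes report something else, mostly with a low value. They report only what shows in the picture. A call takes as long as a camera call. They do not tell look-alikes from the thing itself.
- ctrl.spot_in(name, camera): "position" ([x, y, z] in mm, in world coordinates, good to about 4 mm: the middle of the surface that is visible of it).
- ctrl.outline_of(name, camera): "mask" (384x512 bool, what is visible of it).
- ctrl.mark_of(name, camera): "position" ([x, y, z] in mm, in world coordinates, good to about 4 mm: a listed point, or the origin of a listed thing).
The state is a dict: "clock": time; "q": joint angles; "joint_velocities": joint speeds; "joint_efforts": joint torques, N m; "tool_pos": TCP position; "tcp_rot": TCP orientation; "ft_force": force on the tool from outside, world axes, zero at the start; "moment": the same for the moment, N m; "grip_width": finger opening in mm.
Only numpy, scipy, OpenCV 4.12 (cv2) and the standard library are available. Lean on these libraries where they do the work, as an engineer would, in place of code of your own. Each camera call takes 0.05 s, during which the arm holds its last target.

## Working session

There is one attempt and no reset: what is moved stays moved. The work goes in short steps, Python scripts to look and compute and a tool call to move; the robot and the scene stay as the last step left them, time stands still between calls to the robot, and variables do not carry over. Pictures are saved under pics/ and viewed, and the job is handed in when it is done.

Besides the shell and the picture viewer there is one more tool, called after "Call:" by a JSON object that holds its "method" and its "body", one argument or row to a line. move_arm: Moves the arm, as the interface text tells. Its arguments: {"type":"object","properties":{"steps":{"type":"array","items":{"type":"array","items":{"type":"array","items":{"type":"number"}}}}},"required":["steps"]}

```bash
mkdir -p pics; ls; python3 - <<'E'
from workcell import ctrl
import cv2,numpy as np
s=ctrl.observe();print({k:np.round(v,3).tolist() if not isinstance(v,float) else v for k,v in s.items()})
for n in("scene","top"):
    im=ctrl.snapshot(n);cv2.imwrite(f"pics/{n}0.png",im[:,:,::-1])
    c=ctrl.calibration(n);print(n,c)
    for t in("mirror_block","mount_head","base_plate","nest","block_end_left","block_end_right"):
        print(t,[(np.round(d["position"],1).tolist(),round(d["p"],2)) for d in ctrl.mark_of(t,n)])
print(ctrl.observe()["clock"])
E
```

```text
pics
{'clock': 0.0, 'q': [1.145, 0.314, 0.045, 1.304, 0.0, 1.431], 'joint_velocities': [-0.001, 0.0, -0.0, 0.001, 0.001, 0.0], 'joint_efforts': [-0.0, -48.062, 29.853, 0.019, -0.0, -0.0], 'tool_pos': [161.902, 551.203, 230.387], 'tcp_rot': [-1.718, 1.569, -2.004], 'ft_force': [-0.101, -0.292, 0.642], 'moment': [-0.018, -0.02, 0.032], 'grip_width': 85.32886282041159}
scene {'intrinsics': array([[401.93612394,   0.        , 251.51841057],
       [  0.        , 401.93612394, 192.20447658],
       [  0.        ,   0.        ,   1.        ]]), 'k1': -0.13080932160412884, 'eye': array([ -12.24544709, -755.15876956,  608.51193684]), 'attitude': array([-2.18921103, -0.02113749, -0.85772414])}
mirror_block [([545.3, -308.9, 11.5], 0.67), ([498.8, -125.3, -2.5], 0.63)]
mount_head [([549.0, -311.1, 119.9], 0.71), ([495.1, -121.4, 105.7], 0.57)]
base_plate [([539.6, -309.9, 4.9], 0.65)]
nest [([545.7, -314.1, 7.1], 0.93)]
block_end_left [([536.5, -282.6, 9.7], 0.85), ([483.8, -147.2, -4.3], 0.81)]
block_end_right [([518.5, -101.2, -0.5], 0.89), ([546.8, -341.7, 8.6], 0.88)]
top {'intrinsics': array([[350.95489986,   0.        , 256.89390763],
       [  0.        , 350.95489986, 200.78880124],
       [  0.        ,   0.        ,   1.        ]]), 'k1': -0.10172721195542236, 'eye': array([ 424.56238075, -299.03632559,  942.48096884]), 'attitude': array([-3.03067603,  0.02078684, -1.57656927])}
mirror_block [([500.5, -125.4, -7.2], 0.82), ([542.1, -313.2, 10.4], 0.74)]
mount_head [([546.6, -311.6, 120.4], 0.97), ([494.4, -119.3, 110.7], 0.66)]
base_plate [([546.7, -311.5, 2.3], 0.75), ([455.8, -541.2, -1.8], 0.24)]
nest [([541.3, -317.8, 9.3], 0.81)]
block_end_left [([540.0, -283.1, 15.4], 0.79), ([482.3, -149.8, 3.7], 0.65), ([556.4, -535.4, 2.5], 0.63)]
block_end_right [([516.2, -103.8, 2.4], 0.89), ([546.8, -341.7, 7.6], 0.83)]
0.7
```

View pics/scene0.png

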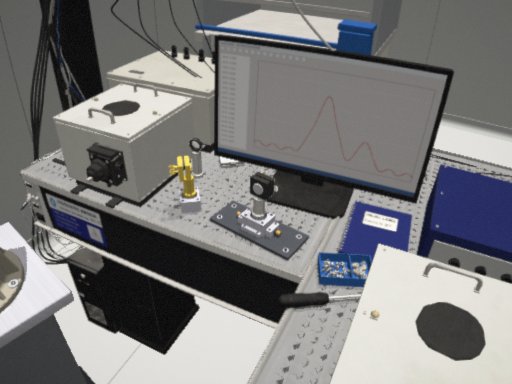

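View pics/top0.png

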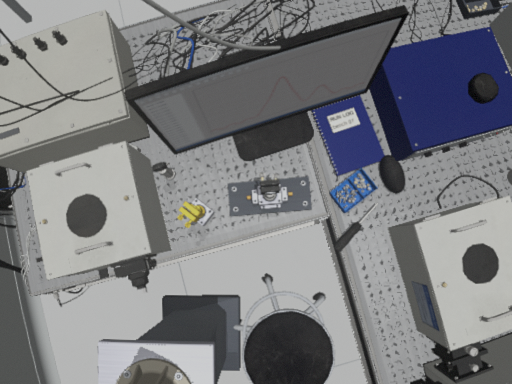

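The scene view shows the mount with the black head at (262,186) on a dark plate. The yellow look-alike stands at (187,185), the lens post at (197,155), and the tray and driver at the right. The top view has the mount at (269,190), with the monitor panel leaning over just behind it. Next I'll measure the plate's yaw and the heights of the monitor and the box.

```bash
cat > h.py <<'E'
from workcell import ctrl
import cv2,numpy as np
from scipy.spatial.transform import Rotation as Ro
def cam(n):
    c=ctrl.calibration(n);return c["intrinsics"],c["k1"],np.array(c["eye"]),Ro.from_euler("xyz",c["attitude"]).as_matrix()
def ray(n,uv):
    K,k,e,R=cam(n);uv=np.atleast_2d(np.float64(uv))
    p=cv2.undistortPoints(uv[:,None],K,np.array([k,0,0,0,0]))[:,0]
    return e,np.c_[p,np.ones(len(p))]@R.T
def on_z(n,uv,z):
    e,d=ray(n,uv);return e+d*((z-e[2])/d[:,2])[:,None]
def proj(n,P):
    K,k,e,R=cam(n);P=(np.atleast_2d(P)-e)@R
    return cv2.projectPoints(P[:,None],np.zeros(3),np.zeros(3),K,np.array([k,0,0,0,0]))[0][:,0]
def tri(a,b):
    A=np.zeros((3,3));B=np.zeros(3)
    for n,uv in(("scene",a),("top",b)):
        e,d=ray(n,uv);d=d[0]/np.linalg.norm(d[0]);M=np.eye(3)-np.outer(d,d);A+=M;B+=M@e
    return np.linalg.solve(A,B)
E
python3 - <<'E'
from h import *
ctrl.snapshot("top")
for d in ctrl.outline_of("base_plate","top"):
    m=d["mask"].astype(np.uint8);ys,xs=np.nonzero(m);print(d["p"],xs.min(),xs.max(),ys.min(),ys.max())
    P=on_z("top",np.c_[xs,ys],10)[:,:2].astype(np.float32)
    r=cv2.minAreaRect(P);print(r)
im=cv2.imread("pics/top0.png");cv2.imwrite("pics/tc.png",cv2.resize(im[150:240,160:340],None,fx=4.4,fy=4.4,interpolation=2))
im=cv2.imread("pics/scene0.png");cv2.imwrite("pics/sc.png",cv2.resize(im[130:270,130:330],None,fx=4,fy=4,interpolation=2))
# monitor corners scene: TL(216,37) BL(212,167) BR(415,198) TR(452,72); top: 
for a,b in (((216,37),(130,97)),((212,167),(172,150)),((413,198),(370,108)),((452,70),(406,14)),((57,121),(28,180)),((190,97),(128,143)),((77,178),(42,283)),((130,200),(150,265))):
    print(a,tri(a,b).round(), proj("scene",tri(a,b)).round())
E
```

```text
0.88 227 311 176 215
((541.5617065429688, -312.0293884277344), (92.41687774658203, 220.71380615234375), 4.5530242919921875)
0.43 257 281 172 204
((563.7824096679688, -311.6575927734375), (89.01691436767578, 62.6614875793457), 4.385094165802002)
(216, 37) [673. -63. 367.] [[217.  37.]]
(212, 167) [671. -39.  -5.] [[214. 167.]]
(413, 198) [ 754. -572.  102.] [[411. 198.]]
(452, 70) [ 829. -562.  373.] [[451.  70.]]
(57, 121) [508. 372.  74.] [[ 85. 119.]]
(190, 97) [635.   0. 208.] [[191.  97.]]
(77, 178) [345. 275.  -2.] [[ 57. 172.]]
(130, 200) [376. -15.  29.] [[121. 199.]]
```

View pics/tc.png

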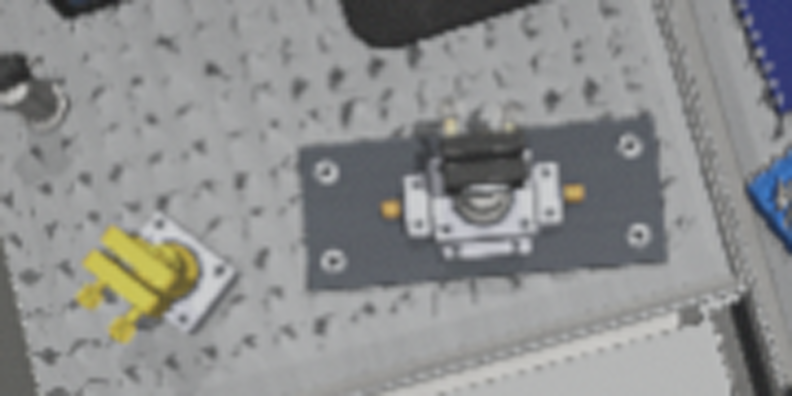

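View pics/sc.png

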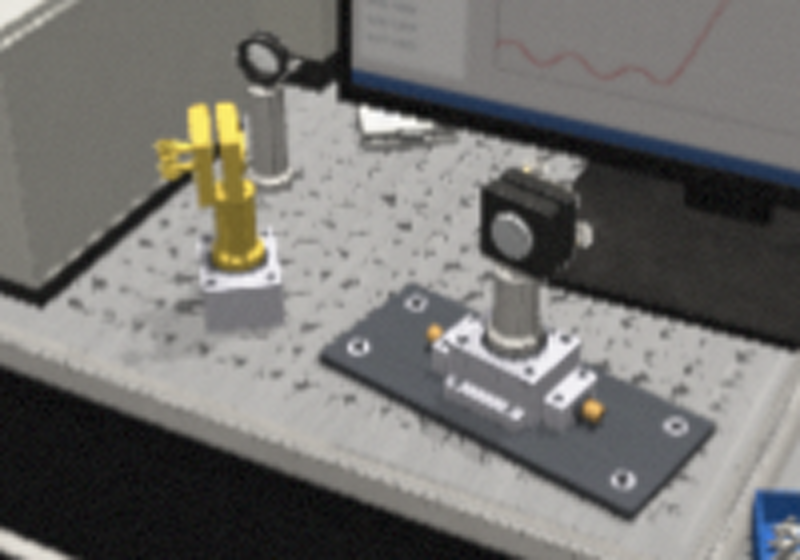

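```bash
python3 - <<'E'
from h import *
s=ctrl.observe();print(Ro.from_euler("xyz",s["tcp_rot"]).as_matrix().round(3),s["tool_pos"])
im=cv2.imread("pics/top0.png")
for p in proj("top",[[549,-311,142],[162,551,230],[0,0,0],[318,318,330]]):print(p)
# head top corners overlay
c,sn=np.cos(np.radians(4.5)),np.sin(np.radians(4.5))
def T(P,o=(541,-311.5,10)):return np.array([[c*x-sn*y+o[0],sn*x+c*y+o[1],z+o[2]] for x,y,z in P])
for n in("top","scene"):
    im=cv2.imread(f"pics/{n}0.png");S=4;big=cv2.resize(im,None,fx=S,fy=S,interpolation=2)
    for z,xs,ys in((132,(-5,21),(-23,23)),(0,(-45,45),(-110,110)),(34,(-24,24),(-30,30))):
        q=proj(n,T([(xs[0],ys[0],z),(xs[1],ys[0],z),(xs[1],ys[1],z),(xs[0],ys[1],z)]))
        cv2.polylines(big,[np.int32((q+.5)*S-.5)],True,(0,0,255),1)
    u,v=proj(n,T([(0,0,50)]))[0];u=int(u*S);v=int(v*S)
    cv2.imwrite(f"pics/ov_{n}.png",big[v-220:v+220,u-260:u+260])
E
```

```text
[[ 0.     0.282  0.959]
 [ 0.     0.959 -0.282]
 [-1.     0.     0.   ]] [162.13510941 551.70824409 231.3392601 ]
[268.98615239 185.530956  ]
[-91.51535207 345.67648175]
[153.25969939 398.62344465]
[-53.07275112 292.53622295]
```

```bash
python3 - <<'E'
import cv2
a=cv2.imread("pics/ov_top.png");b=cv2.imread("pics/ov_scene.png")
cv2.imwrite("pics/ov.png",cv2.resize(cv2.hconcat([a[:,60:-60],b[:,60:-60]]),None,fx=1,fy=1))
E
```

```text
(no output)
```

View pics/ov.png

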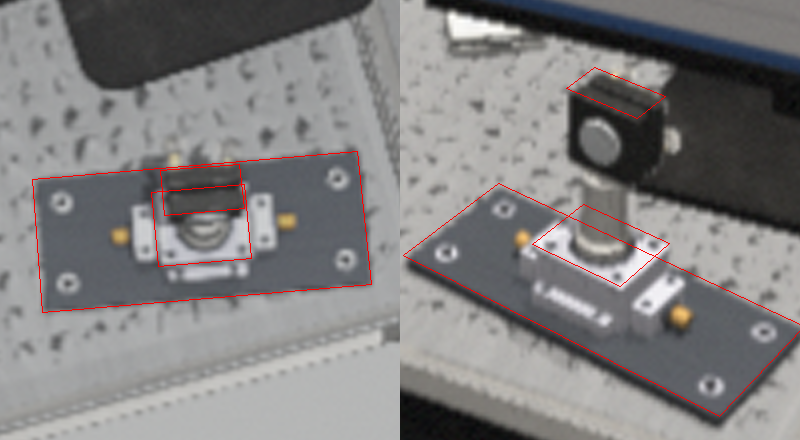

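The overlay fits the plate and head to 1–2 mm. The head is at about (549, −311, 119) with yaw 4.5°. The monitor panel is about 190 mm behind it, and the box at y≈0–275 is about 210 mm high. I'll go up and in first, then sweep.

Call:
{"method": "move_arm", "body": {
  "steps": [
    [[-0.03,-0.02,0,0,0,0,1],[-0.03,-0.02,0,0,0,0,1],[-0.03,-0.02,0,0,0,0,1],[-0.03,-0.02,0,0,0,0,1],[-0.03,-0.02,0,0,0,0,1],[0,-0.001,0.03,3.6,0,0,1],[0,-0.0015,0.04,4.8,0,0,1],[0,-0.0015,0.04,4.8,0,0,1]]
  ]
}}

```text
clock: 1.47
tool_pos: [230.7, 409.8, 388.2]
tcp_rot: [2.177, 1.571, 1.666]
ft_force: [1.5, 0.8, -0.7]
grip_width: 85.3
```

Call:
{"method": "move_arm", "body": {
  "steps": [
    [[0,-0.0016,0.04,4.8,0,0,1],[0,-0.0016,0.04,4.8,0,0,1],[0,-0.0016,0.04,4.8,0,0,1],[0,-0.0016,0.04,4.8,0,0,1],[0,-0.0016,0.04,4.8,0,0,1],[0,-0.0016,0.04,4.8,0,0,1],[0,-0.0016,0.04,4.8,0,0,1],[0,-0.0016,0.04,4.8,0,0,1]]
  ]
}}

```text
clock: 2.13
tool_pos: [447.0, 164.7, 389.1]
tcp_rot: [1.902, 1.563, 0.691]
ft_force: [1.3, -0.1, -0.4]
grip_width: 85.4
```

Call:
{"method": "move_arm", "body": {
  "steps": [
    [[0,-0.0016,0.04,4.8,0,0,1],[0,-0.0016,0.04,4.8,0,0,1],[0,-0.0016,0.04,4.8,0,0,1],[0,-0.0016,0.04,4.8,0,0,1],[0,-0.0016,0.04,4.8,0,0,1],[0,-0.0016,0.04,4.8,0,0,1],[0,-0.0016,0.04,4.8,0,0,1],[0,-0.0016,0.04,4.8,0,0,1]]
  ]
}}

```text
clock: 2.8
tool_pos: [453.8, -162.1, 385.9]
tcp_rot: [2.437, 1.56, 0.521]
ft_force: [0.8, -0.6, -0.2]
grip_width: 85.5
```

```bash
cat >> h.py <<'E'
def st():
    s=ctrl.observe();R=Ro.from_euler("xyz",s["tcp_rot"]).as_matrix();return s,np.array(s["tool_pos"]),R
def togo(goal,yaw=-85.5,tilt=0):
    # goal TCP, tool x down, tool y at yaw ; tilt deg about tool z
    s,p,R=st();a=np.radians(yaw)
    G=np.c_[[0,0,-1],[np.cos(a),np.sin(a),0],[-(-np.sin(a))*-1*-1 if 0 else np.sin(a),-np.cos(a),0]]
    G=G@Ro.from_rotvec([0,0,tilt],degrees=True).as_matrix()
    print("t",round(s["clock"],2),"p",p.round(1),"F",np.round(s["ft_force"],1),"M",np.round(s["moment"],2),"w",round(s["grip_width"],1),"q",np.round(s["q"],2))
    print(" shift tool mm",(R.T@(np.array(goal)-p)).round(1)," turn deg",Ro.from_matrix(R.T@G).as_rotvec(degrees=True).round(2), "det",round(np.linalg.det(G),2))
E
python3 -c "
from h import *
togo([549,-311,200])"
```

```text
t 2.8 p [ 453.8 -162.1  385.9] F [ 0.8 -0.6 -0.2] M [-0.06 -0.03 -0.01] w 85.5 q [-0.52  0.13  0.19  1.62  0.01  1.4 ]
 shift tool mm [186.  138.7 109.4]  turn deg [65.73 -0.63 -0.08] det 1.0
```

Call:
{"method": "move_arm", "body": {
  "steps": [
    [[0.01,0.03,0.024,0,-0.2,0,1],[0.01,0.03,0.024,0,-0.2,0,1],[0.01,0.03,0.024,0,-0.2,0,1],[0.01,0.03,0.024,0,0,0,1],[0,0.01,0.008,3,0,0,1],[0,0,0,7,0,0,1],[0,0,0,7,0,0,1],[0,0,0,7,0,0,1]]
  ]
}}

```text
clock: 3.47
tool_pos: [539.0, -323.7, 343.2]
tcp_rot: [1.456, 1.562, -0.906]
ft_force: [-0.0, 0.5, -0.6]
grip_width: 85.6
```

Call:
{"method": "move_arm", "body": {
  "steps": [
    [[0.02,0,0,7,0,0,1],[0.02,0,0,7,0,0,1],[0.02,0,0,7,0,0,1],[0.01,0,0,7,0,0,1],[0,0,0,7,0,0,1],[0,0,0,3,0,0,1],[0,0,0,0,0,0,1]]
  ]
}}

```text
clock: 4.05
tool_pos: [539.3, -325.5, 268.1]
tcp_rot: [2.09, 1.563, -0.955]
ft_force: [0.9, 0.8, -0.9]
grip_width: 85.4
```

```bash
python3 -c "
from h import *
togo([549,-311,200])
cv2.imwrite('pics/top1.png',cv2.resize(ctrl.snapshot('top')[90:290,120:400,::-1],None,fx=2.8,fy=2.8))
cv2.imwrite('pics/sc1.png',cv2.resize(ctrl.snapshot('scene')[20:270,100:400,::-1],None,fx=2.4,fy=2.4))
"
```

```text
t 4.05 p [ 539.3 -325.5  268.1] F [ 0.9  0.8 -0.9] M [-0.07  0.03 -0.01] w 85.4 q [-0.67  0.41  0.28  1.43 -0.    2.38]
 shift tool mm [ 68.1 -14.  -10.8]  turn deg [ 0.99 -0.22 -0.38] det 1.0
```

View pics/sc1.png

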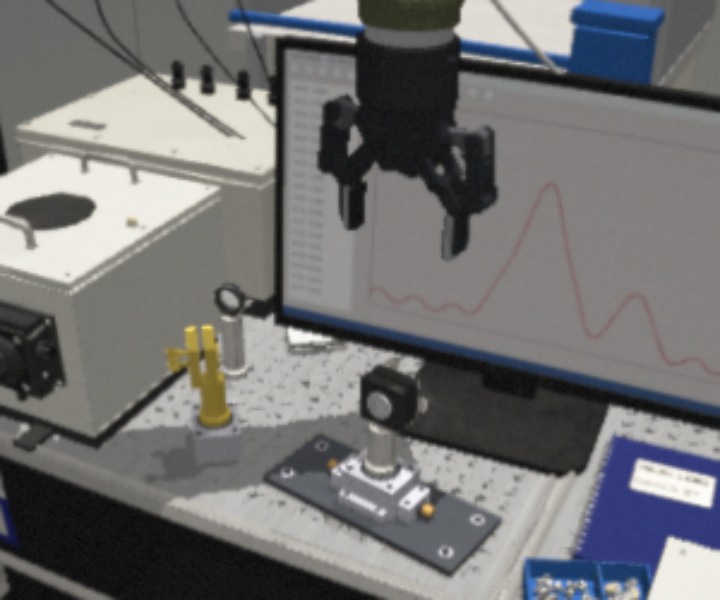

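View pics/top1.png

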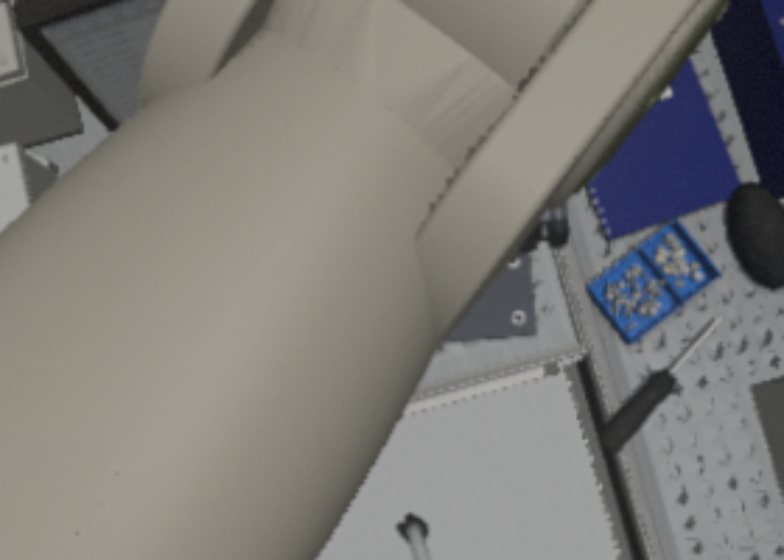

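Call:
{"method": "move_arm", "body": {
  "steps": [
    [[0.01,-0.014,-0.011,1,-0.2,-0.4,1],[0.03,0,0,0,0,0,1],[0.01,0,0,0,0,0,1],[0,0,0,0,0,0,1]]
  ]
}}

```text
clock: 4.48
tool_pos: [551.1, -311.9, 220.6]
tcp_rot: [2.485, 1.563, -0.57]
ft_force: [-0.7, 0.4, -0.7]
grip_width: 84.9
```

```bash
python3 -c "
from h import *
togo([549,-311,96])
cv2.imwrite('pics/sc2.png',cv2.resize(ctrl.snapshot('scene')[60:260,170:350,::-1],None,fx=3,fy=3))
for t in ('mount_head','mirror_block','nest'):
  print(t,[(np.round(d['position'],1).tolist(),round(d['p'],2)) for d in ctrl.mark_of(t,'scene')])
"
```

```text
t 4.48 p [ 551.1 -311.9  220.6] F [-0.7  0.4 -0.7] M [-0.01  0.01  0.01] w 84.9 q [-0.64  0.43  0.18  1.32  0.    2.41]
 shift tool mm [124.5  -1.6   2.7]  turn deg [ 0.46 -0.35 -0.27] det 1.0
mount_head [([494.9, -119.0, 105.4], 0.73), ([550.3, -308.5, 120.1], 0.62)]
mirror_block [([500.2, -126.2, 0.2], 0.91), ([542.3, -309.1, 8.3], 0.7)]
nest [([545.0, -315.8, 13.5], 0.66)]
```

View pics/sc2.png

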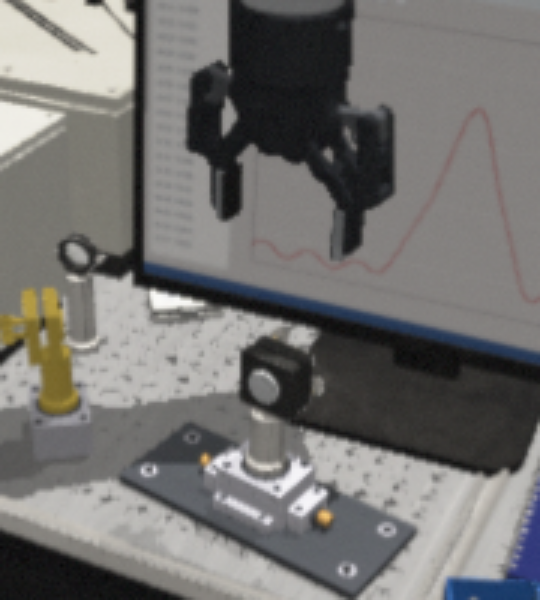

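Call:
{"method": "move_arm", "body": {
  "steps": [
    [[0.03,-0.001,0.002,0.4,-0.3,-0.2,1],[0.03,0,0,0,0,0,1],[0.02,0,0,0,0,0,1],[0.015,0,0,0,0,0,1],[0,0,0,0,0,0,1]]
  ]
}}

```text
clock: 5.1
tool_pos: [555.0, -317.7, 135.1]
tcp_rot: [2.391, 1.548, -0.673]
ft_force: [-1.1, 0.8, -0.9]
grip_width: 85.2
```

```bash
python3 -c "
from h import *
togo([549,-311,96])
cv2.imwrite('pics/sc3.png',cv2.resize(ctrl.snapshot('scene')[100:260,190:350,::-1],None,fx=3.5,fy=3.5))
"
```

```text
t 5.1 p [ 555.  -317.7  135.1] F [-1.1  0.8 -0.9] M [0.05 0.07 0.01] w 85.2 q [-0.65  0.46  0.02  1.11 -0.    2.42]
 shift tool mm [38.9 -7.8  6.2]  turn deg [-0.05 -0.95 -0.89] det 1.0
```

View pics/sc3.png

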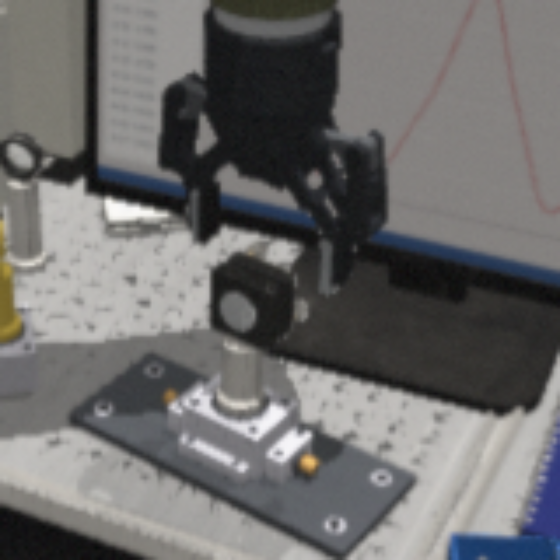

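Call:
{"method": "move_arm", "body": {
  "steps": [
    [[0,-0.008,0.006,0,-1,-1,1],[0.01,-0.001,0.001,0,0,0,1],[0.01,-0.001,0.001,0,-0.2,-0.2,1],[0.01,-0.001,0,0,-0.2,-0.2,1],[0,0,0,0,0,0,1]]
  ]
}}

```text
clock: 5.57
tool_pos: [550.7, -311.4, 112.2]
tcp_rot: [2.986, 1.568, -0.078]
ft_force: [-0.7, 0.3, -0.9]
grip_width: 85.3
```

```bash
python3 -c "
from h import *
togo([549,-311,96])
"
```

```text
t 5.57 p [ 550.7 -311.4  112.2] F [-0.7  0.3 -0.9] M [ 0.    0.09 -0.  ] w 85.3 q [-0.64  0.48 -0.01  1.09  0.    2.42]
 shift tool mm [16.2 -0.5  1.7]  turn deg [-0.07 -0.16 -0.03] det 1.0
```

Call:
{"method": "move_arm", "body": {
  "steps": [
    [[0.012,-0.001,0.002,0,-0.2,-0.2,1],[0.006,0,0,0,0,0,1],[0,0,0,0,0,0,1]]
  ]
}}

```text
clock: 5.82
tool_pos: [548.9, -310.9, 92.5]
tcp_rot: [-1.548, 1.568, 1.67]
ft_force: [-0.6, -0.2, 0.4]
grip_width: 85.4
```

```bash
python3 -c "
from h import *
togo([549,-311,96])
cv2.imwrite('pics/sc4.png',cv2.resize(ctrl.snapshot('scene')[100:260,190:350,::-1],None,fx=3.5,fy=3.5))
"
```

```text
t 5.82 p [ 548.9 -310.9   92.5] F [-0.6 -0.2  0.4] M [-0.01  0.06  0.03] w 85.4 q [-0.64  0.49 -0.03  1.05  0.    2.42]
 shift tool mm [-3.5  0.1 -0. ]  turn deg [-0.07  0.    0.14] det 1.0
```

View pics/sc4.png

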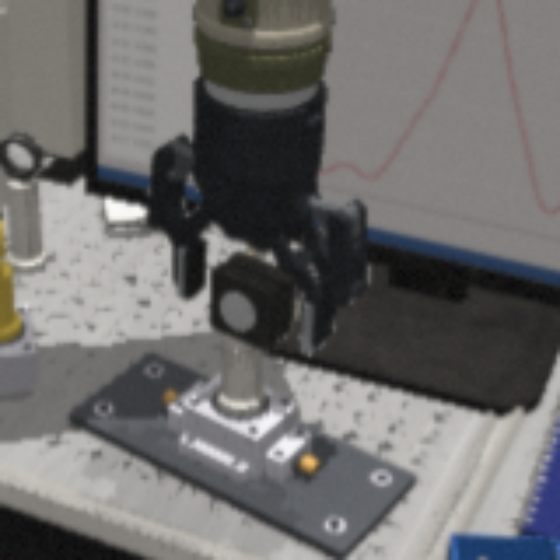

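Both pads straddle the head centrally, with gaps left and right. The fingertips are about level with the head's middle. Closing.

Call:
{"method": "move_arm", "body": {
  "steps": [
    [[0,0,0,0,0,0,0.5],[0,0,0,0,0,0,0.3],[0,0,0,0,0,0,0.1],[0,0,0,0,0,0,0],[0,0,0,0,0,0,0],[0,0,0,0,0,0,0]]
  ]
}}

```text
clock: 6.37
tool_pos: [548.9, -310.6, 93.1]
tcp_rot: [-1.461, 1.568, 1.758]
ft_force: [0.1, 0.8, -1.5]
grip_width: 45.2
```

```bash
python3 -c "
from h import *
togo([549,-311,96])
cv2.imwrite('pics/sc5.png',cv2.resize(ctrl.snapshot('scene')[100:260,190:350,::-1],None,fx=3.5,fy=3.5))
"
```

```text
t 6.37 p [ 548.9 -310.6   93.1] F [ 0.1  0.8 -1.5] M [-0.06 -0.05 -0.06] w 45.2 q [-0.64  0.49 -0.03  1.05  0.    2.42]
 shift tool mm [-2.9  0.4 -0.1]  turn deg [-0.07  0.02  0.17] det 1.0
```

View pics/sc5.png

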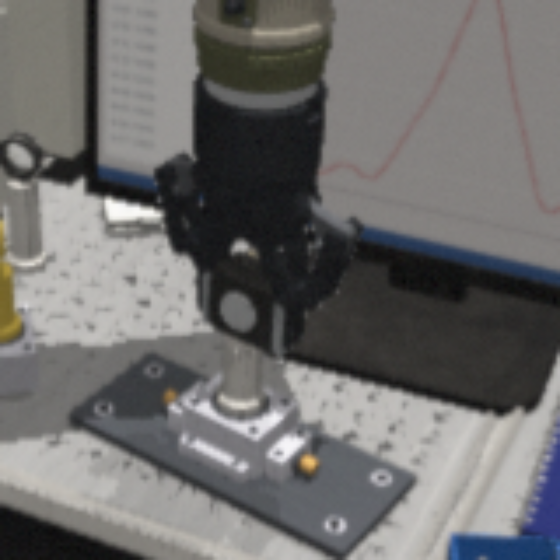

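Gripped: the width is 45.2 mm for a 46 mm head, and the picture shows the fingers closed on the head's sides. I'll save this reference pose and plan the rocking from it.

```bash
cat >> h.py <<'E'
import os
def ref():
    if not os.path.exists("ref.npz"):
        s,p,R=st();np.savez("ref.npz",p=p,R=R)
    d=np.load("ref.npz");return d["p"],d["R"]
def rock(hL,hR,s=0.,out=0.):
    """goal: heights of +y end / -y end above floor, lateral s of bottom centre along tool y (mm)"""
    p0,R0=ref();S,p,R=st();B=np.array([p0[2]-10,0,0.])
    # implied now
    Rr=R0.T@R;b=R0.T@(p-p0)+Rr@B-B;a=np.arctan2(Rr[1,0],Rr[0,0]);h=-b[0]
    print("t",round(S["clock"],2),"F",np.round(S["ft_force"],1),"M",np.round(S["moment"],2),"w",round(S["grip_width"],1),
     "| implied hL %.1f hR %.1f s %.1f z %.1f lean %.3f"%(h-30*np.sin(a),h+30*np.sin(a),b[1],b[2],a), "other rot",Ro.from_matrix(Rr).as_rotvec(degrees=True).round(2))
    al=np.arcsin((hR-hL)/60);G=Ro.from_rotvec([0,0,al]).as_matrix()
    t=np.array([-(hL+hR)/2,s,0])+B-G@B   # TCP shift in ref frame
    pg=p0+R0@t
    print("  go: shift mm",(R.T@(pg-p)).round(1),"turn deg",Ro.from_matrix(R.T@R0@G).as_rotvec(degrees=True).round(2))
E
python3 -c "
from h import *
ref()
rock(0,2.5,.2);rock(0,4.9,.2)"
```

```text
t 6.42 F [ 0.2 -0.3 -1.4] M [-0.03 -0.03 -0.04] w 45.0 | implied hL 0.0 hR 0.0 s 0.0 z 0.0 lean 0.000 other rot [0. 0. 0.]
  go: shift mm [-1.2 -3.3  0. ] turn deg [-0.    0.    2.39]
t 6.42 F [ 0.2 -0.3 -1.4] M [-0.03 -0.03 -0.04] w 45.0 | implied hL 0.0 hR 0.0 s 0.0 z 0.0 lean 0.000 other rot [0. 0. 0.]
  go: shift mm [-2.2 -6.6  0. ] turn deg [-0.    0.    4.68]
```

Call:
{"method": "move_arm", "body": {
  "steps": [
    [[-0.0006,-0.0017,0,0,0,1.2,0],[-0.0006,-0.0017,0,0,0,1.2,0]]
  ]
}}

```text
clock: 6.58
tool_pos: [548.7, -307.8, 94.1]
tcp_rot: [1.571, 1.531, -1.495]
ft_force: [0.2, 0.8, 0.9]
grip_width: 45.4
```

```bash
python3 -c "
from h import *
rock(0,4.9,.2)"
```

```text
t 6.58 F [0.2 0.8 0.9] M [0.58 0.09 0.07] w 45.4 | implied hL -0.2 hR 2.4 s 0.7 z -0.0 lean 0.043 other rot [0.09 0.02 2.47]
  go: shift mm [-1.3 -3.7  0. ] turn deg [-0.09 -0.01  2.22]
```

Call:
{"method": "move_arm", "body": {
  "steps": [
    [[-0.0006,-0.0018,0,0,0,1.1,0],[-0.0006,-0.0018,0,0,0,1.1,0],[0,0,0,0,0,0,0]]
  ]
}}

```text
clock: 6.83
tool_pos: [548.2, -303.0, 95.3]
tcp_rot: [1.572, 1.485, -1.492]
ft_force: [0.1, -1.5, -3.1]
grip_width: 45.4
```

```bash
python3 -c "
from h import *
rock(0,4.9,.2)
cv2.imwrite('pics/sc6.png',cv2.resize(ctrl.snapshot('scene')[150:260,200:320,::-1],None,fx=5,fy=5))
rock(7,4.9,0)
"
```

```text
t 6.83 F [ 0.1 -1.5 -3.1] M [-0.31  0.   -0.  ] w 45.4 | implied hL -0.1 hR 5.2 s -0.3 z 0.0 lean 0.088 other rot [0.03 0.03 5.07]
  go: shift mm [ 0.2  1.1 -0. ] turn deg [-0.03 -0.02 -0.39]
t 6.88 F [-0.6 -2.5 -3.2] M [-0.4  -0.14  0.05] w 45.5 | implied hL -0.0 hR 5.2 s -0.1 z -0.0 lean 0.088 other rot [0.03 0.03 5.04]
  go: shift mm [-2.7 10.6 -0. ] turn deg [-0.03 -0.03 -7.04]
```

View pics/sc6.png

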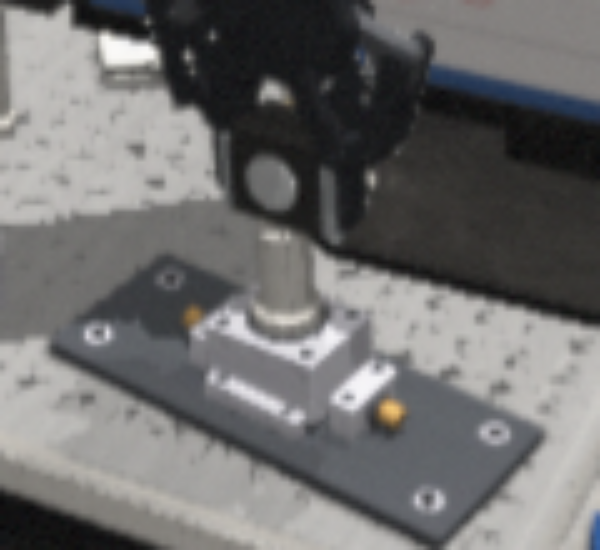

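Step 1 holds: the lean is 0.088 rad, and the picture shows the right end of the block raised while the plate lies flat. Now rocking the other way about the raised −y end.

Call:
{"method": "move_arm", "body": {
  "steps": [
    [[-0.0006,0.0017,0,0,0,-1.2,0],[-0.0006,0.0017,0,0,0,-1.2,0],[-0.0006,0.0017,0,0,0,-1.2,0],[-0.0006,0.0017,0,0,0,-1.2,0]]
  ]
}}

```text
clock: 7.22
tool_pos: [548.8, -310.1, 96.6]
tcp_rot: [-1.264, 1.567, 1.957]
ft_force: [1.9, -0.8, -7.5]
grip_width: 45.1
```

```bash
python3 -c "
from h import *
rock(10,5.2,0)
"
```

```text
t 7.22 F [ 1.9 -0.8 -7.5] M [-0.06 -0.3  -0.04] w 45.1 | implied hL 3.6 hR 3.5 s -0.6 z 0.1 lean -0.001 other rot [-0.09 -0.05 -0.05]
  go: shift mm [-3.8  7.2 -0. ] turn deg [ 0.09  0.06 -4.53]
```

Call:
{"method": "move_arm", "body": {
  "steps": [
    [[-0.001,0.0018,0,0,0,-1.1,0],[-0.001,0.0018,0,0,0,-1.1,0],[-0.001,0.0018,0,0,0,-1.1,0],[-0.001,0.0018,0,0,0,-1.1,0]]
  ]
}}

```text
clock: 7.55
tool_pos: [549.2, -317.3, 99.2]
tcp_rot: [-1.56, 1.474, 1.659]
ft_force: [0.2, 2.7, -6.5]
grip_width: 45.7
```

```bash
python3 -c "
from h import *
cv2.imwrite('pics/sc7.png',cv2.resize(ctrl.snapshot('scene')[150:260,200:320,::-1],None,fx=5,fy=5))
rock(10,5.2,0)
"
```

```text
t 7.6 F [ 0.6  3.  -1.3] M [ 1.17 -0.48 -0.2 ] w 45.2 | implied hL 9.4 hR 3.7 s -0.6 z 0.3 lean -0.095 other rot [ 0.07 -0.02 -5.43]
  go: shift mm [-1.1 -0.8 -0.2] turn deg [-0.08  0.02  0.84]
```

View pics/sc7.png

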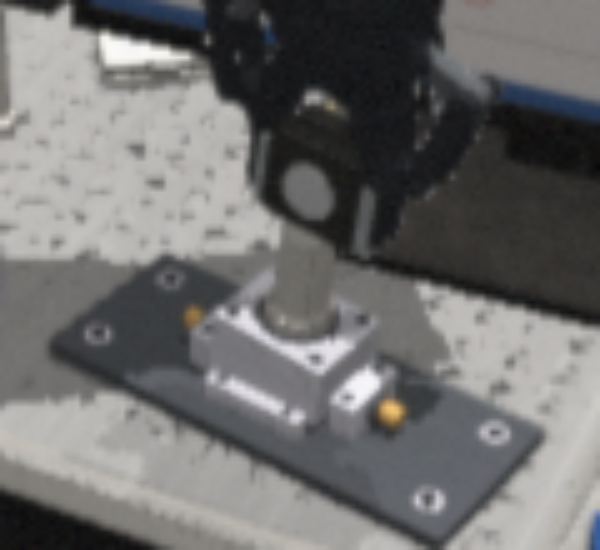

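Call:
{"method": "move_arm", "body": {
  "steps": [
    [[-0.001,-0.0016,0,0,0,1.1,0],[-0.001,-0.0016,0,0,0,1.1,0],[-0.0009,-0.0016,0,0,0,1.1,0],[-0.0009,-0.0016,0,0,0,1.1,0]]
  ]
}}

```text
clock: 7.93
tool_pos: [548.3, -312.2, 102.7]
tcp_rot: [-1.488, 1.552, 1.727]
ft_force: [2.5, -4.5, -4.6]
grip_width: 45.6
```

```bash
python3 -c "
from h import *
rock(9.5,14,0)
"
```

```text
t 7.93 F [ 2.5 -4.5 -4.6] M [-1.77 -0.46  0.13] w 45.6 | implied hL 10.1 hR 9.2 s 0.2 z 0.8 lean -0.016 other rot [ 0.25 -0.07 -0.92]
  go: shift mm [-1.8 -7.8 -0.7] turn deg [-0.25  0.08  5.22]
```

```bash
python3 -c "
from h import *
cv2.imwrite('pics/sc8.png',cv2.resize(ctrl.snapshot('scene')[150:260,200:320,::-1],None,fx=5,fy=5))
rock(9.5,14,0)
for t in ('block_end_left','block_end_right','nest'):
  print(t,[(np.round(d['position'],1).tolist(),round(d['p'],2)) for d in ctrl.mark_of(t,'scene')])
"
```

```text
t 7.98 F [-0.2 -3.  -3.1] M [-0.97  0.05  0.04] w 45.4 | implied hL 10.9 hR 10.0 s 0.1 z 0.6 lean -0.014 other rot [ 0.19 -0.05 -0.77]
  go: shift mm [-1.  -7.4 -0.5] turn deg [-0.18  0.06  5.08]
block_end_left [([537.0, -282.3, 18.3], 0.9), ([482.3, -151.7, -3.6], 0.6), ([544.4, -315.1, 10.3], 0.26)]
block_end_right [([521.1, -99.6, -0.1], 0.91), ([541.6, -345.9, 18.9], 0.67)]
nest [([541.6, -314.5, 8.8], 0.6)]
```

View pics/sc8.png

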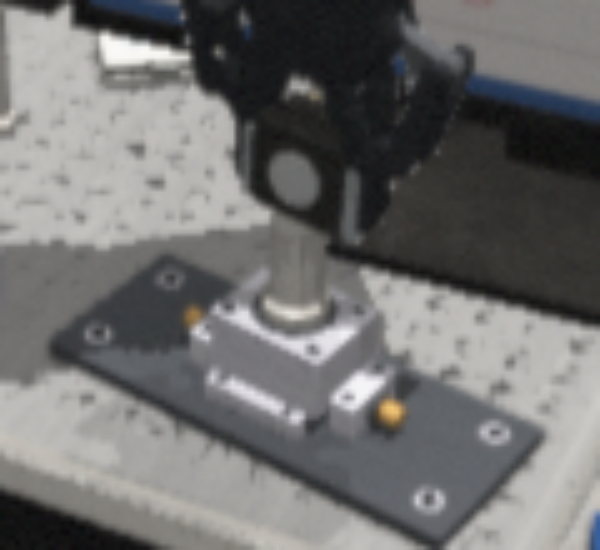

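The block stands visibly higher between the cheeks with the plate unmoved. The networks put both ends at z≈18–19, and the pose implies about 20. I'll finish raising the −y end past 13 mm, then the +y end.

Call:
{"method": "move_arm", "body": {
  "steps": [
    [[-0.0007,-0.0018,0,0,0,1.2,0],[-0.0007,-0.0018,-0.0003,0,0,1.2,0],[-0.0007,-0.0018,0,0,0,1.2,0],[-0.0007,-0.0018,0,0,0,1.2,0],[0,0,0,0,0,0,0]]
  ]
}}

```text
clock: 8.55
tool_pos: [547.8, -303.6, 107.8]
tcp_rot: [1.569, 1.5, -1.499]
ft_force: [0.2, 1.1, -2.4]
grip_width: 45.4
```

```bash
python3 -c "
from h import *
rock(18,15.5,0)
"
```

```text
t 8.55 F [ 0.2  1.1 -2.4] M [ 0.4  -0.11 -0.  ] w 45.4 | implied hL 12.7 hR 17.1 s -1.0 z 0.5 lean 0.074 other rot [0.22 0.01 4.24]
  go: shift mm [-1.2 10.7 -0.6] turn deg [-0.22 -0.01 -6.62]
```

Call:
{"method": "move_arm", "body": {
  "steps": [
    [[-0.001,0.0017,0,0,0,-1.1,0],[-0.001,0.0017,-0.0003,-0.1,0,-1.1,0],[-0.001,0.0017,0,0,0,-1.1,0],[-0.001,0.0017,0,0,0,-1.1,0],[-0.001,0.001,0,0,0,-0.5,0],[0,0,0,0,0,0,0]]
  ]
}}

```text
clock: 9.05
tool_pos: [547.6, -312.3, 111.4]
tcp_rot: [-1.426, 1.546, 1.791]
ft_force: [-0.5, -0.2, -6.1]
grip_width: 45.6
```

```bash
python3 -c "
from h import *
rock(40,40,0)
cv2.imwrite('pics/sc9.png',cv2.resize(ctrl.snapshot('scene')[150:260,200:320,::-1],None,fx=5,fy=5))
"
```

```text
t 9.05 F [-0.5 -0.2 -6.1] M [-0.09 -0.09 -0.01] w 45.6 | implied hL 19.0 hR 17.8 s -0.2 z 1.6 lean -0.021 other rot [ 0.14 -0.18 -1.22]
  go: shift mm [-21.6  -2.   -1.3] turn deg [-0.14  0.18  1.22]
```

View pics/sc9.png

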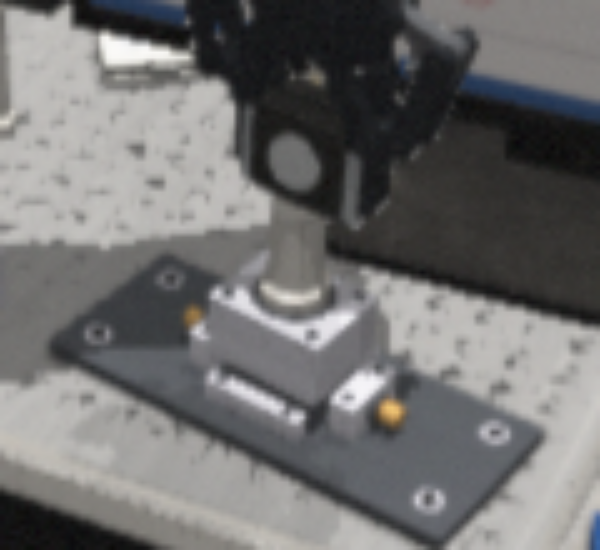

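Both ends are free: the wrist force of −6.1 N is just the mount's weight, and the moment is near zero. Lifting straight.

Call:
{"method": "move_arm", "body": {
  "steps": [
    [[-0.004,-0.001,-0.001,-0.1,0.2,0.6,0],[-0.006,-0.001,0,0,0,0.6,0],[-0.006,0,0,0,0,0,0],[-0.006,0,0,0,0,0,0],[-0.003,0,0,0,0,0,0],[0,0,0,0,0,0,0],[0,0,0,0,0,0,0]]
  ]
}}

```text
clock: 9.68
tool_pos: [548.4, -308.8, 139.5]
tcp_rot: [-1.79, 1.569, 1.429]
ft_force: [-0.2, 0.3, -7.1]
grip_width: 45.4
```

```bash
python3 -c "
from h import *
rock(42,42,0)
cv2.imwrite('pics/sc10.png',cv2.resize(ctrl.snapshot('scene')[140:260,200:320,::-1],None,fx=4.8,fy=4.8))
for t in ('mirror_block','block_end_left','block_end_right','nest','base_plate'):
  print(t,[(np.round(d['position'],1).tolist(),round(d['p'],2)) for d in ctrl.mark_of(t,'scene')])
"
```

```text
t 9.68 F [-0.2  0.3 -7.1] M [ 0.01 -0.02  0.05] w 45.4 | implied hL 46.4 hR 46.5 s -1.9 z 0.3 lean 0.001 other rot [-0.03  0.04  0.07]
  go: shift mm [ 4.5  2.  -0.4] turn deg [ 0.03 -0.04 -0.07]
mirror_block [([502.6, -127.6, -0.1], 0.76), ([545.0, -310.3, 51.8], 0.71)]
block_end_left [([537.7, -276.8, 58.1], 0.86), ([484.6, -149.3, -1.3], 0.69), ([461.6, -542.4, 0.3], 0.68)]
block_end_right [([545.9, -339.6, 52.9], 0.93), ([520.2, -102.9, 1.8], 0.74)]
nest [([541.7, -315.8, 9.3], 0.79), ([612.7, -37.9, 1.4], 0.75)]
base_plate [([537.8, -310.9, 0.4], 0.91)]
```

View pics/sc10.png

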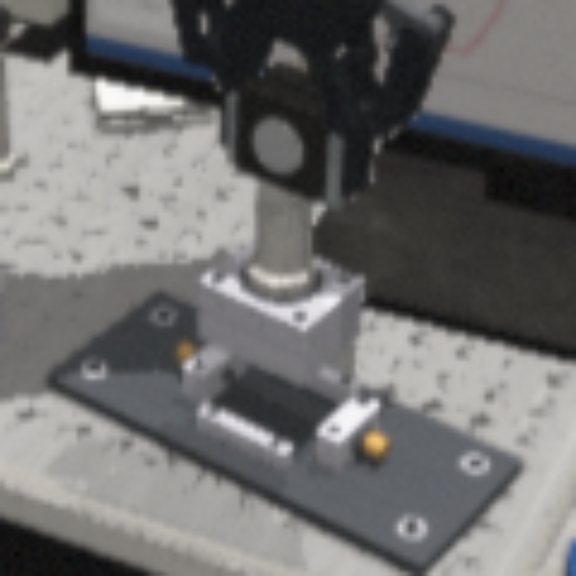

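The block hangs level over the empty nest, its underside at about 56 mm and the cheek tops at 30. The plate is flat in its old place. I'll settle, check and hand in.

Call:
{"method": "move_arm", "body": {
  "steps": [
    [[0.002,0.002,0,0,0,0,0],[0,0,0,0,0,0,0],[0,0,0,0,0,0,0],[0,0,0,0,0,0,0],[0,0,0,0,0,0,0]]
  ]
}}

```text
clock: 10.4
tool_pos: [547.4, -310.9, 134.8]
tcp_rot: [-1.006, 1.566, 2.213]
ft_force: [-0.2, -0.8, -6.7]
grip_width: 45.4
```

```bash
python3 -c "
from h import *
rock(44,44,0)
print(np.round(ctrl.observe()['joint_velocities'],3))
print(ctrl.job_done())
rock(44,44,0)
"
```

```text
t 10.4 F [-0.2 -0.8 -6.7] M [-0.01 -0.03 -0.01] w 45.4 | implied hL 41.8 hR 41.7 s -0.0 z 1.7 lean -0.001 other rot [ 0.02 -0.14 -0.08]
  go: shift mm [-2.2 -0.1 -1.5] turn deg [-0.02  0.14  0.08]
[-0.003  0.004 -0.001 -0.    -0.001 -0.001]
the job is handed in; nothing more can be done
None
the job is handed in; nothing more can be done
```

The mirror mount is out of its nest, held level and straight above it, and the job is handed in. It took 10.4 s of the 45 s; no verdict is reported.

- **Rocking:** I gripped the head by its y sides (opening 45 mm) and worked one end up at a time. The −y end went up first, at a lean of 0.088 rad. The +y end followed to about 9 mm, and then both ends stood about 10 mm up between the cheeks. One more rock each way freed both ends, and I lifted straight.
- **Last check before hand-in:** From the tool pose, assuming no slip in the grip, the underside is about 52 mm above the plate's underside, which is 22 mm over the cheek tops. It is about 2 mm sideways of the nest and level to 0.003 rad. The wrist force of about −6.7 N matches the mount's weight, so nothing else is touching it, and the arm was still.
- **Plate and bystanders:** The last picture, taken just before a final small move of about 5 mm down, shows the plate flat in its original place. I never steered near the lens post, tray or driver, but I did not measure them again at the end.
- **Disagreements:**
  - On the second rock, the tool pose put the −y end at 3.5 mm, down from 5.2 mm; I added extra lift to make up for it.
  - In the last picture, the networks' heights for the block were a few millimetres off the pose estimate (52 to 58 mm against 56 mm), and one pair of their end points disagreed by 5 mm. That is roughly their stated accuracy.

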